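# Put the brass scrap into the pedal-operated scrap box

### The job

Press the pedal of the bench scrap box all the way down to its stop so that its lid stands open, then let the pedal come back up. Put the two brass scraps (the U-channel offcut and the cast sprue) into the box, then push the lid fully shut. Leave the bangle, the steel bench block and the bur stand where they are.

Things in the scene. Friction and masses are not known exactly. Their poses are not given: they have to be found in the camera images.
- scrap_box: Grey sheet-metal box fixed to the bench, 170 (its x) x 180 (y) x 110 mm high, 4 mm walls, open inside, under a hinged lid. Origin: centre of the underside, z up. Front (pedal) is its -x side; lid hinged on top of the +x side. Lift-rod guide outside the +y wall: x +35 to +85, y to +116, 68 mm high (rod rises to 122). A 4 mm thick foot plate, 110 mm wide, reaches out to x -225.
- pedal (a joint): Hinge angle of the pedal, rad: 0 = up at rest (plate slopes up 0.40 rad towards its free end), 0.40 = down at its stop (plate level). A spring returns it. Pressing it lifts the lid through a rod; near the pad it takes about 15 N.
- pedal_pad (a point): Where to press: on top of the pedal plate's rubber pad, 110 mm out from the pedal hinge (box-frame x -78, z 22 mm, axis along the box's y). Plate 80 mm wide, 6 mm thick, ends 20 mm beyond this point; the pad is 72 mm wide and runs from 17 mm beyond the point to 43 mm nearer the hinge. Point about 70 mm high at rest, 28 mm with the pedal at its stop.
- lid (a joint): Hinge angle of the lid, rad: 0 = shut on the box; the pedal at its stop brings it to about 1.3, its limit is 1.5. A stiff hinge: the lid stays where it is left, also when the pedal comes back up; pushing with 2 to 3 N near its edge moves it.
- lid_hinge (a point): On the lid's hinge axis, middle of its width: box-frame x +85, y 0, z 112 mm. The axis is along the box's y.
- lid_edge (a point): Middle of the lid's free (front) edge, on its upper (outer) face, 176 mm from the hinge axis. The aluminium lid is 186 mm wide, 4 mm thick, without a handle.
- channel: Brass U-channel offcut, 90 mm long (its x) x 26 mm wide (its y) x 24 mm high, 3 mm walls, lying with the open side up; 0.11 kg. Origin: centre of the underside.
- sprue: Cast brass sprue lying on the bench, 84 mm long along its x, 0.10 kg: round trunk 12 mm in diameter, axis 18 mm above the underside, free to grip from x -28 to +17 mm; conical button 36 mm across at the -x end, eight thin branch stubs (x +19 to +39 mm, 18 mm to either side) at the +x end. Origin: on the underside, below the middle of the trunk.
- bangle: Finished brass bangle lying flat, 68 mm outside diameter, 14 mm high; leave it. Origin: centre of the underside.
- bench_block: Square steel bench block, 60 x 60 x 22 mm; leave it. Origin: centre of the underside.
- bur_stand: Green plastic stand with upright burs, 60 (its x) x 100 (its y) mm, about 65 mm high; leave it. Origin: centre of the underside.

How it is judged:
By the outcome, as a careful person would: the job done as asked, in the order asked, and still so for the second after the job is handed in, with the robot touching nothing.
It also fails if it takes over 72 s, if anything falls off the work surface, if the arm or the gripper's body presses on something with over 40 N, if the wrist force passes 120 N, or if a joint passes its speed limit or range.

### The arm

A 6-joint arm with a two-finger parallel gripper is mounted at the origin on the work surface. World frame = base frame: x ahead of the robot, y to its left, z up, the work surface at z = 0. Lengths are in mm, angles in rad, forces in N, time in s.
With the tool pointing down it reaches from about 350 to 775 mm from the base axis. Payload 7.3 kg.
Tool frame: the origin (TCP) lies at the centre of the arm's flange, where the gripper is bolted on; the fingertips stand 178 mm ahead of it and the grasp point (between the pads) lies 159 mm ahead of it; z points along the fingers, y is the line along which they close (so a half turn about z gives the same grasp; the last joint's range is limited). The gripper opens to 92 mm and grips with 3 to 60 N. Pads are 19 mm wide; open, the fingers measure 130 mm over their backs; the gripper's body (75 mm by 190 mm) begins 47 mm behind the grasp point.
Start: joints at [1.079, 0.342, 1.524, -0, 1.275, -0.146], TCP at [177.927, 493.933, 404.741] pointing down, gripper open.
Joint ranges: [-2.53, 2.53], [-0.77, 2.02], [0.04, 2.7], [-1, 4.14], [0.28, 2.66], [-3.11, 3.11]. Speed limits (rad/s): [2.57, 2.57, 3.14, 3.14, 3.14, 3.14].

### API

Orientations are given as [roll, pitch, yaw] about the fixed x, y, z axes, in that order (R = Rz(yaw) Ry(pitch) Rx(roll)).
In Python, from plant import * gives the robot as it stands. The module is installed in compiled form; this text tells all that it offers.
- The arm moves only by the shell command python3 -m inch 'ROWS'. ROWS is JSON, a list of rows, each a list of 5 numbers: the shift along the tool's x, y, z in m, then the turn about the tool's z in rad, then the opening, from 0 (shut) to 1 (fully open). In form: [[tx, ty, tz, spin, claw], ...]. A call has 1 to 8 rows; each row is the pose to reach, as a shift and turn from the pose commanded when the call began, along the tool's axes at that moment; what a row does not reach only later rows make up. A row lasts 1/12 s, in which the tool goes at most 41.7 mm and 7.16 degrees, less where a joint would pass 70% of its speed; a pose out of reach is approached as far as the arm can. A call with a gripper value outside its range is refused whole. The fingers move at their own pace and stop on an object; the grip force is fixed at half the most. Time passes only in rows, so rows that repeat a pose let the fingers close. It gives the time, the measured TCP pose, the force, the opening and the grip force at its end, in the units of the state.
- get_obs(): the state, without advancing time (a new reading comes with each control period).
- capture(name): name is "side" or "top" or "wrist"; returns a dict with "color" (384x512x3 uint8, red, green, blue), "intrinsics" (3x3 intrinsics, pixels), "pose" (4x4, takes a point from camera to world coordinates). Camera axes: x right, y down, z forward; pixel columns grow to the right and rows downward; lengths in mm; the calibration is good to about 2 mm. A picture is of the moment at which its call begins. There is no depth.
- close_job(): hands the job in; it is judged then, once.
Trained networks look in a picture, given as the dict that the camera call returned (one of the last four; its "shot" number tells which), for a name from the list of things; names that differ only in an ending like _2 or _b are one class to them, and where a whole thing is asked for, a point or a joint stands for the part that bears it (a point fixed in the world has none). Each returns a list of dicts, best first, with "conf" (0 to 1); they miss things now and then, are a little off and sometimes report something else, mostly with a low value. They report only what shows in the picture. A call takes as long as a camera call.
- look_for(picture, target): "rect" ([centre column, centre row, width, height] in pixels, round what is visible of it).
- trace(picture, target): "pixels" (384x512 bool, what is visible of it) and "rect" ([centre column, centre row, width, height] in pixels, round what is visible of it).
- tip_of(picture, target): "centre" ([column, row] in pixels: a listed point, or the origin of a listed thing).
The state is a dict: "time": time; "joint_positions": joint angles; "dq": joint speeds; "tau": joint torques, N m; "tool_pos": TCP position; "tcp_rot": TCP orientation; "contact_force": force on the tool from outside, world axes, zero at the start; "moment": the same for the moment, N m; "grip_width": finger opening in mm; "finger_force": force on a finger pad.
Only numpy, scipy, OpenCV 4.12 (cv2) and the standard library are available. Lean on these libraries where they do the work, as an engineer would, in place of code of your own. Each camera call takes 0.05 s, during which the arm holds its last target. There are 200 camera calls.

## Working session

There is one attempt and no reset: what is moved stays moved. The work goes in short steps, Python scripts to look and compute and a shell command to move; the robot and the scene stay as the last step left them, time stands still between calls to the robot, and variables do not carry over. Pictures are saved under pics/ and viewed, at most 10 in all, crops included, and the job is handed in when it is done.

```bash
mkdir -p pics; cat > h.py <<'E'
from plant import *
import numpy as np, cv2
from scipy.spatial.transform import Rotation as R
def ray(c,px):
    K=np.array(c["intrinsics"]);T=np.array(c["pose"])
    d=T[:3,:3]@np.linalg.solve(K,[px[0],px[1],1]);return T[:3,3],d/np.linalg.norm(d)
def tri(rs):
    A=sum(np.eye(3)-np.outer(d,d) for o,d in rs);b=sum((np.eye(3)-np.outer(d,d))@o for o,d in rs)
    p=np.linalg.solve(A,b);return p,[np.linalg.norm((np.eye(3)-np.outer(d,d))@(p-o)) for o,d in rs]
def onz(c,px,z):
    o,d=ray(c,px);return o+d*(z-o[2])/d[2]
def proj(c,P):
    T=np.array(c["pose"]);q=T[:3,:3].T@(np.array(P,float)-T[:3,3]);q=np.array(c["intrinsics"])@q;return q[:2]/q[2]
def save(c,n): cv2.imwrite("pics/"+n+".png",cv2.cvtColor(c["color"],cv2.COLOR_RGB2BGR))
def totool(P):
    s=get_obs();r=R.from_euler('xyz',s["tcp_rot"]).as_matrix();return r.T@(np.array(P)-s["tool_pos"])
E
python3 - <<'E'
from h import *
np.set_printoptions(precision=1,suppress=True)
s=get_obs();print(s)
cs={n:capture(n) for n in("side","top","wrist")}
im=np.zeros((0,512,3),np.uint8)
for n,c in cs.items(): save(c,n+"0");print(n,c["pose"][:3,3],c["pose"][:3,2])
cv2.imwrite("pics/a.png",cv2.cvtColor(cv2.resize(np.vstack([np.hstack([cs["side"]["color"],cs["top"]["color"]]),np.hstack([cs["wrist"]["color"],0*cs["top"]["color"]])]),(800,600)),cv2.COLOR_RGB2BGR))
for t in "scrap_box pedal_pad lid_hinge lid_edge channel sprue bangle bench_block bur_stand".split():
    rs=[]
    for n,c in cs.items():
        r=tip_of(c,t)
        for k in r[:2]:
            print(t,n,np.round(k["centre"],1),round(k["conf"],2),"z0:",onz(c,k["centre"],0))
        if r and r[0]["conf"]>.4: rs.append(ray(c,r[0]["centre"]))
    if len(rs)>1: p,e=tri(rs);print("   TRI",t,p,np.array(e))
E
```

```text
{'time': 0.0, 'joint_positions': array([ 1.1,  0.3,  1.5, -0. ,  1.3, -0.1]), 'dq': array([ 0., -0., -0.,  0.,  0., -0.]), 'tau': array([  0. , -43.1, -24.4,   0.1,   0.1,  -0. ]), 'tool_pos': array([177.9, 493.8, 404. ]), 'tcp_rot': array([-3.1, -0. ,  2.8]), 'contact_force': array([ 0.5,  1. , -0.2]), 'moment': array([-0. ,  0.1,  0. ]), 'finger_force': 0.0, 'grip_width': 92.00232042712351}
side [ 137.5 -544.1  668.8] [ 0.5  0.6 -0.6]
top [546.3  -3.  880.8] [ 0.1 -0.  -1. ]
wrist [112.7 516.7 384.8] [ 0.2 -0.1 -1. ]
scrap_box side [292.4 275.5] 0.92 z0: [ 549.  -209.6    0. ]
scrap_box top [335.5 215. ] 0.74 z0: [ 543.7 -204.1    0. ]
scrap_box top [264.1 139.5] 0.19 z0: [734.6 -20.8   0. ]
   TRI scrap_box [ 546.5 -206.9   -1.2] [3.7 3.7]
pedal_pad side [244.5 210.8] 0.72 z0: [607.9  27.5   0. ]
pedal_pad top [272.1 211.2] 0.59 z0: [551.3 -43.2   0. ]
   TRI pedal_pad [551.4 -40.   79.5] [0.7 0.7]
lid_hinge side [327.1 261.8] 0.78 z0: [ 638.6 -235.7    0. ]
lid_hinge top [386.5 216. ] 0.59 z0: [ 542.8 -333.5    0. ]
   TRI lid_hinge [ 545.3 -290.1  121.2] [2.8 2.8]
lid_edge side 
[... 458 characters left out ...]
.5   0. ]
sprue top [198.1 201.9] 0.65 z0: [572.5 144.7   0. ]
   TRI sprue [475.4 152.8  -8.8] [1.4 1.4]
bangle side [190.6 166.9] 0.67 z0: [613.1 299.    0. ]
bangle top [141.3 191.3] 0.52 z0: [597.5 289.4   0. ]
bangle top [194.9 240.9] 0.49 z0: [474.  150.6   0. ]
   TRI bangle [599.5 282.   15.6] [3.6 3.6]
bench_block side [143.2 181.8] 0.69 z0: [462.5 327.9   0. ]
bench_block side [176.  211.9] 0.21 z0: [465.  146.9   0. ]
bench_block top [134.5 247.6] 0.58 z0: [455.4 302.2   0. ]
   TRI bench_block [454.6 296.9  21.5] [3.6 3.6]
bur_stand side [290.3 199.3] 0.83 z0: [736.6 -21.1   0. ]
bur_stand top [262.2 140.1] 0.93 z0: [733.  -15.9   0. ]
   TRI bur_stand [735.8 -17.9  -2.1] [3. 3.]
```

View pics/a.png

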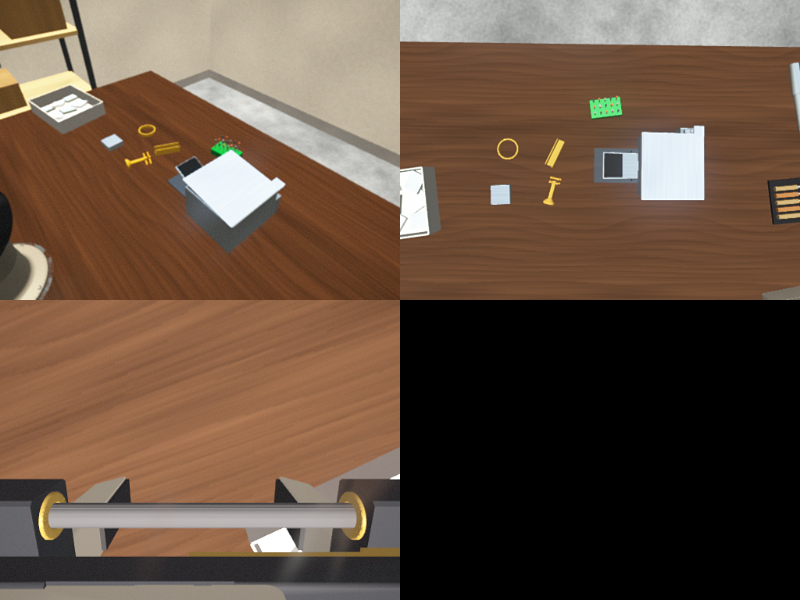

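The side and top views agree. The box's pedal faces world +y, so box yaw is about -90°. The scraps lie near (580,128) and (475,152), and the bangle and block are further to +y. I'll move towards them for a close look on the way to the pedal.

```bash
python3 -m inch '[[-0.232,-0.131,0,0.9,1],[-0.232,-0.131,0,0.9,1],[-0.232,-0.131,0,0.9,1],[-0.232,-0.131,0,0.9,1],[-0.232,-0.131,0,0.9,1],[-0.232,-0.131,0,0.9,1],[-0.232,-0.131,0,0.9,1],[-0.232,-0.131,0,0.9,1]]'
python3 - <<'E'
from h import *
print(get_obs()["tcp_rot"],get_obs()["tool_pos"],totool([525,60,420]))
E
```

```text
time: 2.17
tool_pos: [353.9, 289.6, 404.8]
tcp_rot: [3.141, 0.001, 1.885]
contact_force: [0.8, 1.3, 0.5]
grip_width: 91.7
finger_force: 0.0
[3.14076275e+00 7.86964275e-04 1.88531777e+00] [353.91747303 289.61710927 404.83524634] [-271.29131927   91.66769558  -14.87519177]
```

```bash
python3 -m inch '[[-0.271,0.092,-0.015,0.315,1],[-0.271,0.092,-0.015,0.315,1],[-0.271,0.092,-0.015,0.315,1],[-0.271,0.092,-0.015,0.315,1],[-0.271,0.092,-0.015,0.315,1],[-0.271,0.092,-0.015,0.315,1],[-0.271,0.092,-0.015,0.315,1],[-0.271,0.092,-0.015,0.315,1]]'
python3 - <<'E'
from h import *
np.set_printoptions(precision=1,suppress=True)
c=capture("wrist");save(c,"w1");t=capture("top");s=capture("side");cs={"w":c,"top":t,"side":s}
print(get_obs()["tool_pos"],get_obs()["tcp_rot"],c["pose"][:3,3],c["pose"][:3,2])
for n in "channel sprue pedal_pad".split():
    rs=[]
    for k,c in cs.items():
        r=tip_of(c,n)
        if r: print(n,k,r[0]["centre"],round(r[0]["conf"],2),onz(c,r[0]["centre"],0)); rs.append(ray(c,r[0]["centre"]))
    if len(rs)>1: print(" TRI",*tri(rs))
    for k in("w","top"):
        r=trace(cs[k],n)
        if r:
            m=r[0]["pixels"].astype(np.uint8);q=cv2.minAreaRect(cv2.findNonZero(m))
            b=[onz(cs[k],p,{"channel":24,"sprue":18,"pedal_pad":60}[n])[:2] for p in cv2.boxPoints(q)]
            print(" trace",k,round(r[0]["conf"],2),np.array(b).ravel(),"centre",np.mean(b,0))
E
```

```text
time: 2.83
tool_pos: [528.5, 60.9, 419.6]
tcp_rot: [3.139, 0.002, 1.578]
contact_force: [-0.7, -0.7, 0.3]
grip_width: 91.7
finger_force: 0.0
[525.2  65.3 419.3] [-3.1 -0.   1.6] [527.9 129.5 400.1] [ 0.  -0.3 -1. ]
channel w [313.8, 89.0] 0.96 [590.  143.8   0. ]
channel top [141.2, 195.4] 0.56 [587.1 289.4   0. ]
channel side [213.9, 191.4] 0.57 [595.2 150.3   0. ]
 TRI [592.6 194.5  11.7] [np.float64(51.25226466905153), np.float64(86.61421435636446), np.float64(41.043795857905295)]
 trace w 0.7 [540.  147.7 552.7 173.5 633.8 137.8 622.3 110.5] centre [587.2 142.4]
sprue w [207.5, 82.7] 0.61 [471.6 149.8   0. ]
sprue side [180.1, 213.0] 0.82 [471.  135.8   0. ]
 TRI [473.2 148.3  -9.8] [np.float64(3.5810940971970964), np.float64(3.5810940971971137)]
 trace w 0.77 [417.6 142.9 429.  177.6 516.7 157.7 507.3 122. ] centre [467.6 150.1]
pedal_pad w [279.9, 259.8] 0.91 [556.8 -64.4   0. ]
pedal_pad top [268.8, 212.0] 0.68 [549.2 -34.9   0. ]
pedal_pad side [242.0, 211.1] 0.91 [602.  31.   0.]
 TRI [550.8 -31.1  71.9] [np.float64(1.6780810264632247), np.float64(2.1675457119808024), np.float64(1.0726048117230835)]
 trace w 0.6 [ 510.5  -14.8  591.6  -14.4  596.  -102.1  509.9 -102.5] centre [552.  -58.5]
 trace top 0.68 [ 588.9   -9.1  590.2 -115.7  512.4 -116.1  511.   -10. ] centre [550.6 -62.7]
```

View pics/w1.png

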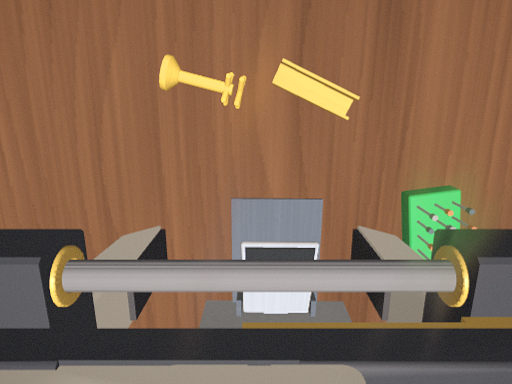

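The wrist view shows the sprue at px (205,82), the channel at (316,89), and the pedal plate below the gripper at (280,250). The pad triangulates to (551,-31,72), which matches the expected 70 mm height. Next I'll close the fingers and go above the pad.

```bash
python3 -m inch '[[-0.09,0.026,0.0,0,0],[-0.09,0.026,0.05,0,0],[-0.09,0.026,0.1,0,0],[-0.09,0.026,0.15,0,0],[-0.09,0.026,0.15,0,0],[-0.09,0.026,0.15,0,0],[-0.09,0.026,0.15,0,0]]'; python3 -m inch '[[0,0,0,0,0],[0,0,0,0,0]]'
python3 - <<'E'
from h import *
s=get_obs();print(s["tool_pos"],s["tcp_rot"],totool([551,-28,206]))
E
```

```text
time: 4.32
tool_pos: [552.2, -25.3, 268.6]
tcp_rot: [-3.137, -0.001, 1.58]
contact_force: [-0.5, 0.2, 0.1]
grip_width: 49.7
finger_force: 0.0
time: 4.48
tool_pos: [553.3, -24.9, 272.7]
tcp_rot: [3.136, 0.001, 1.581]
contact_force: [0.2, 0.3, 0.1]
grip_width: 36.2
finger_force: 0.0
[553.33537633 -24.86011257 272.67625297] [3.13646666e+00 8.45129470e-04 1.58133199e+00] [-3.05875771 -2.7100898  66.66584583]
```

```bash
python3 -m inch '[[-0.003,-0.002,0,0,0],[-0.003,-0.002,0,0,0],[-0.003,-0.002,0.01,0,0],[-0.003,-0.002,0.02,0,0],[-0.002,-0.002,0.03,0,0],[-0.002,-0.002,0.04,0,0],[-0.002,-0.002,0.05,0,0],[-0.002,-0.002,0.05,0,0]]'; python3 -m inch '[[0,0,0.005,0,0],[0,0,0.01,0,0],[0,0,0.01,0,0]]';python3 -m inch '[[0,0,0.004,0,0],[0,0,0.006,0,0],[0,0,0.006,0,0]]'
```

```text
time: 5.15
tool_pos: [550.8, -26.4, 218.8]
tcp_rot: [3.14, -0.001, 1.581]
contact_force: [2.7, 3.0, 5.5]
grip_width: 0.2
finger_force: 2.8
time: 5.4
tool_pos: [550.8, -26.0, 209.3]
tcp_rot: [3.14, -0.002, 1.581]
contact_force: [1.1, 5.0, 7.7]
grip_width: 0.4
finger_force: 3.6
time: 5.65
tool_pos: [550.7, -25.8, 203.6]
tcp_rot: [3.14, -0.002, 1.58]
contact_force: [-0.1, 7.9, 9.4]
grip_width: 0.5
finger_force: 4.6
```

```bash
python3 -m inch '[[0,0,0.003,0,0],[0,0,0.004,0,0],[0,0,0.004,0,0]]'
python3 - <<'E'
from h import *
c=capture("side");t=capture("top")
cv2.imwrite("pics/p1.png",cv2.cvtColor(np.hstack([cv2.resize(c["color"][150:330,150:350],(400,360)),cv2.resize(t["color"][110:290,220:420],(400,360))]),cv2.COLOR_RGB2BGR))
print(get_obs()["contact_force"])
for n in("pedal_pad","lid_edge","lid_hinge"):
    rs=[]
    for k in(c,t):
        r=tip_of(k,n)
        if r: print(n,r[0]);rs.append(ray(k,r[0]["centre"]))
    if len(rs)>1: print(tri(rs))
E
```

```text
time: 5.9
tool_pos: [550.7, -25.7, 202.3]
tcp_rot: [3.139, -0.002, 1.581]
contact_force: [-6.7, 8.9, 30.9]
grip_width: 0.3
finger_force: 15.5
[-7.14058628  9.03937129 31.27129776]
pedal_pad {'centre': [239.1, 219.5], 'conf': 0.73}
lid_edge {'centre': [330.3, 190.1], 'conf': 0.82}
lid_edge {'centre': [402.6, 214.8], 'conf': 0.91}
(array([ 550.93113868, -262.79858948,  276.92337624]), [np.float64(6.562773244844507), np.float64(6.5627732448446485)])
lid_hinge {'centre': [329.1, 262.5], 'conf': 0.88}
lid_hinge {'centre': [388.0, 215.8], 'conf': 0.9}
(array([ 546.109244  , -293.61981711,  121.57032064]), [np.float64(3.241668762932681), np.float64(3.241668762932737)])
```

View pics/p1.png

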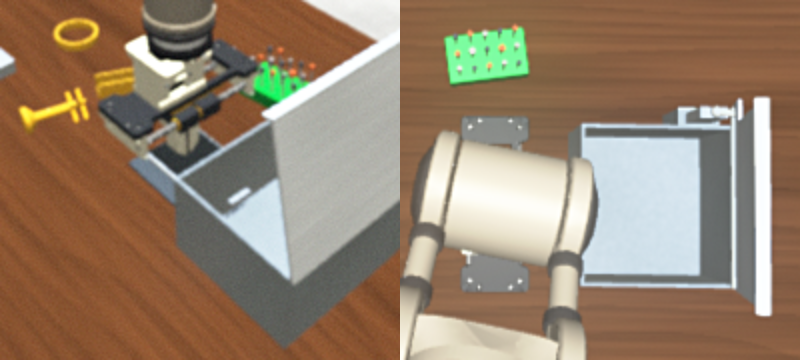

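The force stepped up to 31 N at the expected height, so the pedal reached its stop. Both views show the lid standing open, with its edge at z of about 277. Next I'll release the pedal and move over the scraps.

```bash
python3 -m inch '[[0,0,-0.02,0,0],[0,0,-0.04,0,0],[0,0,-0.06,0,0],[0,0,-0.1,0,0.5],[0.03,-0.01,-0.13,0,1],[0.07,-0.02,-0.16,0,1],[0.11,-0.02,-0.16,0,1],[0.15,-0.02,-0.16,0,1]]';python3 -m inch '[[0.04,0,0,0,1],[0.04,0,0,0,1],[0.04,0,0,0,1],[0.04,0,0,0,1]]'
cat > m.py <<'E'
from h import *
np.set_printoptions(precision=1,suppress=True)
c=capture("wrist");save(c,"w2");t=capture("top");s=capture("side");cs={"w":c,"top":t,"side":s}
print(get_obs()["tool_pos"],get_obs()["tcp_rot"])
for n in "channel sprue lid_edge pedal_pad".split():
    rs=[]
    for k,c in cs.items():
        r=tip_of(c,n)
        if r: print(n,k,r[0]["centre"],round(r[0]["conf"],2),onz(c,r[0]["centre"],0)); rs.append(ray(c,r[0]["centre"]))
    if len(rs)>1: print(" TRI",*tri(rs))
    for k in("w","top"):
      if n in("channel","sprue"):
        r=trace(cs[k],n)
        if r:
            m=r[0]["pixels"].astype(np.uint8);q=cv2.minAreaRect(cv2.findNonZero(m))
            b=np.array([onz(cs[k],p,{"channel":24,"sprue":18}[n])[:2] for p in cv2.boxPoints(q)])
            e=max((b[1]-b[0],b[2]-b[1]),key=np.linalg.norm)
            print(" trace",k,round(r[0]["conf"],2),"centre",np.mean(b,0),"sides",np.linalg.norm(b[1]-b[0]),np.linalg.norm(b[2]-b[1]),"ang %.3f"%np.arctan2(e[1],e[0]))
E
python3 m.py
```

```text
time: 6.97
tool_pos: [528.8, 117.8, 361.1]
tcp_rot: [3.138, -0.0, 1.579]
contact_force: [1.0, 0.8, 0.0]
grip_width: 29.1
finger_force: 0.0
time: 7.3
tool_pos: [528.6, 156.6, 358.4]
tcp_rot: [-3.14, 0.001, 1.582]
contact_force: [-0.7, 0.1, -0.8]
grip_width: 55.9
finger_force: 0.0
[528.9 155.4 359.1] [-3.1  0.   1.6]
channel w [317.6, 189.7] 0.68 [587.7 139.9   0. ]
channel top [198.9, 201.7] 0.81 [573.  142.7   0. ]
channel side [217.9, 189.0] 0.57 [610.6 151.6   0. ]
 TRI [584.8 138.5  17.7] [np.float64(5.688118180695106), np.float64(12.376265445508226), np.float64(14.143321846869258)]
 trace w 0.85 centre [587.3 144.1] sides 29.197814423676554 92.30288249620982 ang -0.428
 trace top 0.66 centre [586.9 141. ] sides 89.2496941147995 31.107777266744094 ang -0.442
sprue w [203.5, 179.0] 0.94 [471.8 149.8   0. ]
sprue top [196.5, 241.1] 0.55 [473.6 146.6   0. ]
sprue side [179.9, 212.8] 0.57 [471.1 136.9   0. ]
 TRI [472.9 147.2  -8.3] [np.float64(2.5992150304201864), np.float64(0.7836857429066602), np.float64(2.937373446090413)]
 trace w 0.71 centre [468.1 148.6] sides 39.44745730411674 87.38133307353483 ang -0.213
 trace top 0.74 centre [468.6 148.3] sides 87.52668466778228 30.24858722937721 ang -0.208
lid_edge top [403.1, 212.9] 0.6 [ 551.2 -375.8    0. ]
lid_edge side [327.7, 190.3] 0.79 [847.8 -64.8   0. ]
 TRI [ 551.7 -261.3  276. ] [np.float64(2.938592989044425), np.float64(2.938592989044477)]
pedal_pad top [269.9, 211.3] 0.89 [551.  -37.7   0. ]
```

View pics/w2.png

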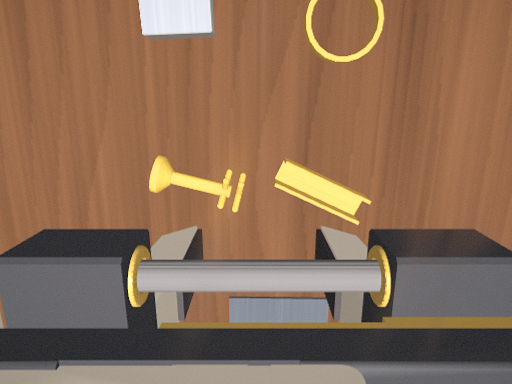

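The wrist view shows the channel at px (320,190) and the sprue at (200,180), with the bangle and block clear of both. The channel is at (587,141.5) at angle -0.43. The sprue is at (471,148) at angle -0.21. I'll grasp the channel first.

```bash
python3 -m inch '[[-0.014,0.058,0.0,-1.0,1],[-0.014,0.058,0.02,-1.0,1],[-0.014,0.058,0.04,-1.0,1],[-0.014,0.058,0.06,-1.0,1],[-0.014,0.058,0.08,-1.0,1],[-0.014,0.058,0.1,-1.0,1],[-0.014,0.058,0.1,-1.0,1],[-0.014,0.058,0.1,-1.0,1]]';python3 -m inch '[[0,0,0,-0.13,1],[0,0,0,-0.13,1],[0,0,0,-0.13,1]]'
python3 - <<'E'
from h import *
c=capture("wrist");save(c,"w3");np.set_printoptions(precision=1,suppress=True)
s=get_obs();print(s["tool_pos"],s["tcp_rot"][2],s["grip_width"])
for k in trace(c,"channel")[:1]:
    q=cv2.minAreaRect(cv2.findNonZero(k["pixels"].astype(np.uint8)));b=np.array([onz(c,p,24)[:2] for p in cv2.boxPoints(q)]);print(k["conf"],b,b.mean(0))
print([(k["centre"],k["conf"],onz(c,k["centre"],0)) for k in tip_of(c,"channel")],totool([587,141.5,182]))
E
```

```text
time: 8.92
tool_pos: [586.4, 143.3, 257.8]
tcp_rot: [-3.14, -0.003, 2.587]
contact_force: [0.3, -1.0, 0.3]
grip_width: 91.8
finger_force: 0.0
time: 9.17
tool_pos: [586.8, 143.4, 259.6]
tcp_rot: [3.141, 0.0, 2.707]
contact_force: [-0.0, 0.0, 1.0]
grip_width: 92.1
finger_force: 0.0
[586.8 143.4 259.6] 2.7070240459245096 91.93257518359935
0.91 [[540.1 150.2]
 [550.9 173.5]
 [623.9 141. ]
 [612.  115.5]] [581.7 145.1]
[([258.0, 205.4], 0.97, array([589.5, 141. ,   0. ]))] [-1.  -1.6 77.7]
```

View pics/w3.png

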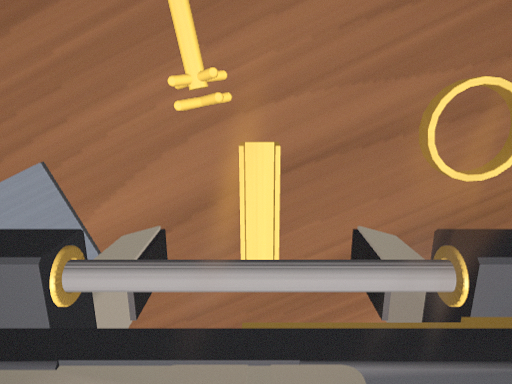

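The view is well aligned, with the channel centred between the fingers at px (260,200). I'll descend and close.

```bash
python3 -m inch '[[-0.001,-0.001,0.025,0,1],[-0.001,-0.001,0.05,0,1],[-0.001,-0.001,0.07,0,1],[-0.001,-0.001,0.077,0,1],[-0.001,-0.001,0.077,0,1],[-0.001,-0.001,0.077,0,0],[-0.001,-0.001,0.077,0,0],[-0.001,-0.001,0.077,0,0]]';python3 -m inch '[[0,0,0,0,0],[0,0,0,0,0],[0,0,0,0,0],[0,0,0,0,0],[0,0,0,0,0],[0,0,0,0,0],[0,0,0,0,0],[0,0,0,0,0]]';python3 -m inch '[[0,0,0,0,0],[0,0,0,0,0],[0,0,-0.02,0,0],[0,0,-0.05,0,0],[0,0,-0.05,0,0]]'
```

```text
time: 9.98
tool_pos: [587.8, 142.1, 184.1]
tcp_rot: [3.14, 0.002, 2.711]
contact_force: [0.2, 0.3, 0.6]
grip_width: 76.4
finger_force: 0.0
time: 10.65
tool_pos: [587.3, 142.1, 182.6]
tcp_rot: [3.141, 0.0, 2.711]
contact_force: [0.2, -0.1, -1.2]
grip_width: 25.8
finger_force: 30.0
time: 11.07
tool_pos: [588.8, 142.2, 237.4]
tcp_rot: [3.137, 0.007, 2.711]
contact_force: [1.9, 0.6, 0.1]
grip_width: 25.6
finger_force: 30.0
```

```bash
python3 -m inch '[[0,0,-0.04,0.12,0],[0,0,-0.08,0.24,0],[-0.02,-0.08,-0.095,0.37,0],[-0.03,-0.12,-0.095,0.49,0],[-0.04,-0.16,-0.095,0.61,0],[-0.05,-0.2,-0.095,0.73,0],[-0.06,-0.24,-0.095,0.86,0],[-0.07,-0.28,-0.095,0.98,0]]'
python3 - <<'E'
from h import *
s=get_obs();print(s["tool_pos"],s["tcp_rot"],s["grip_width"],totool([525,-185,332]),s["tcp_rot"][2]-1.565)
E
```

```text
time: 11.73
tool_pos: [540.4, -104.5, 327.2]
tcp_rot: [-3.142, -0.0, 1.725]
contact_force: [0.7, -0.4, -1.4]
grip_width: 25.7
finger_force: 30.0
[ 540.39861679 -104.47500611  327.22305019] [-3.14158175e+00 -6.11098933e-05  1.72495507e+00] 25.68958162063688 [-77.20532004 -27.5805797   -4.78136702] 0.1599550703774706
```

```bash
python3 -m inch '[[-0.03,-0.02,0,0.12,0],[-0.06,-0.027,0,0.155,0],[-0.077,-0.027,0,0.155,0],[-0.077,-0.027,0,0.155,0],[-0.077,-0.027,0,0.155,0]]'
python3 - <<'E'
from h import *
s=get_obs();print(s["tool_pos"],s["tcp_rot"],s["grip_width"],totool([525,-187,255]))
c=capture("side");t=capture("top")
cv2.imwrite("pics/p2.png",cv2.cvtColor(np.hstack([cv2.resize(c["color"][130:310,180:380],(400,360)),cv2.resize(t["color"][110:290,270:470],(400,360))]),cv2.COLOR_RGB2BGR))
E
```

```text
time: 12.15
tool_pos: [526.6, -183.8, 326.8]
tcp_rot: [-3.141, -0.001, 1.574]
contact_force: [-0.5, 0.7, -1.7]
grip_width: 25.8
finger_force: 30.0
[ 526.5848561  -183.79500905  326.83703827] [-3.14099180e+00 -6.84418754e-04  1.57389051e+00] 25.79704856270682 [-3.24923764 -1.55160252 71.83577651]
```

View pics/p2.png

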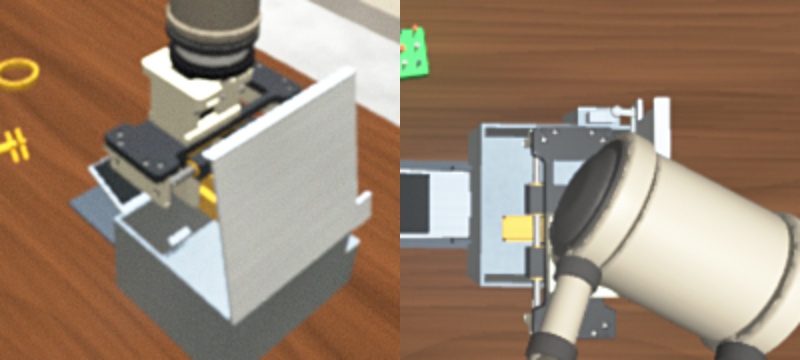

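The views show the channel between the fingers inside the box's opening, with its front end at crop px (505,228) and the box's inner front at 482. The gripper is clear of the lid. I'll lower and release.

```bash
python3 -m inch '[[0,-0.001,0.02,0,0],[0,-0.001,0.04,0,0],[0,-0.001,0.055,0,0],[0,-0.001,0.055,0,0]]'; python3 -m inch '[[0,0,0.01,0,0],[0,0,0.017,0,0],[0,0,0.017,0,0.42],[0,0,0.017,0,0.42],[0,0,0.017,0,0.42],[0,0,0.017,0,0.42],[0,0,0.017,0,0.42]]';python3 -m inch '[[0,0,-0.0,0,0.42],[0,0,-0.03,0,0.42],[0,0,-0.07,0,0.42],[0,0,-0.1,0,0.42],[0.03,0,-0.12,0,0.42],[0.07,0,-0.12,0,1],[0.11,0,-0.12,0,1],[0.15,0,-0.12,0,1]]'
python3 - <<'E'
from h import *
s=get_obs();print(s["tool_pos"],s["tcp_rot"])
c=capture("wrist");save(c,"w4")
for n in("side","top"):
  c=capture(n);k=tip_of(c,"channel");print([(q["centre"],q["conf"],onz(c,q["centre"],5)) for q in k[:2]])
print(totool([469,148,275]))
E
```

```text
time: 12.58
tool_pos: [525.1, -181.1, 269.4]
tcp_rot: [-3.136, -0.003, 1.578]
contact_force: [-1.1, -0.0, -2.0]
grip_width: 25.5
finger_force: 30.0
time: 13.17
tool_pos: [526.0, -183.2, 256.0]
tcp_rot: [3.141, 0.0, 1.576]
contact_force: [0.8, -0.2, 0.4]
grip_width: 38.0
finger_force: 0.0
time: 13.83
tool_pos: [524.7, -31.9, 376.2]
tcp_rot: [3.14, 0.0, 1.574]
contact_force: [0.4, -0.5, 0.0]
grip_width: 54.2
finger_force: 0.0
[524.68424443 -31.88094742 376.16141296] [3.14000966e+00 1.47918754e-04 1.57432452e+00]
[([277.4, 270.5], 0.64, array([ 530.40262873, -179.93596249,    5.        ]))]
[]
[181.65810553 -55.16000951 100.4342516 ]
```

View pics/w4.png

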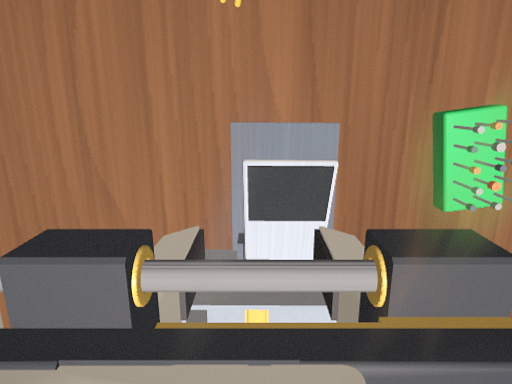

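The channel shows inside the box at px (257,315) and the pedal is back up. Next is the sprue.

```bash
python3 -m inch '[[0.03,-0.01,0,-0.12,1],[0.06,-0.02,0,-0.25,1],[0.09,-0.03,0,-0.37,1],[0.12,-0.04,0.02,-0.5,1],[0.15,-0.05,0.04,-0.62,1],[0.18,-0.055,0.06,-0.74,1],[0.18,-0.055,0.08,-0.86,1],[0.18,-0.055,0.1,-0.98,1]]';python3 -m inch '[[0,0,0,-0.12,1],[0,0,0,-0.25,1],[0,0,0,-0.377,1],[0,0,0,-0.377,1],[0,0,0,-0.377,1]]'
python3 - <<'E'
from h import *
c=capture("wrist");save(c,"w5");np.set_printoptions(precision=1,suppress=True)
s=get_obs();print(s["tool_pos"],s["tcp_rot"][2],s["grip_width"])
for k in trace(c,"sprue")[:1]:
    q=cv2.minAreaRect(cv2.findNonZero(k["pixels"].astype(np.uint8)));b=np.array([onz(c,p,18)[:2] for p in cv2.boxPoints(q)]);print(k["conf"],b,b.mean(0))
print([(k["centre"],k["conf"],onz(c,k["centre"],0)) for k in tip_of(c,"sprue")],totool([468,148,182]))
E
```

```text
time: 14.75
tool_pos: [469.4, 146.7, 274.6]
tcp_rot: [3.141, 0.001, 2.562]
contact_force: [-0.3, -0.7, 0.2]
grip_width: 91.7
finger_force: 0.0
time: 15.17
tool_pos: [469.8, 145.5, 275.3]
tcp_rot: [-3.142, 0.0, 2.928]
contact_force: [-0.3, -0.6, 0.4]
grip_width: 91.8
finger_force: 0.0
[469.7 145.6 275.4] 2.927249676045401 91.89248584425415
0.72 [[423.8 142.4]
 [431.4 177.4]
 [520.  160.5]
 [511.6 122.1]] [471.7 150.6]
[([260.5, 197.4], 0.65, array([471.6, 145.9,   0. ]))] [ 1.9  1.6 93.4]
```

View pics/w5.png

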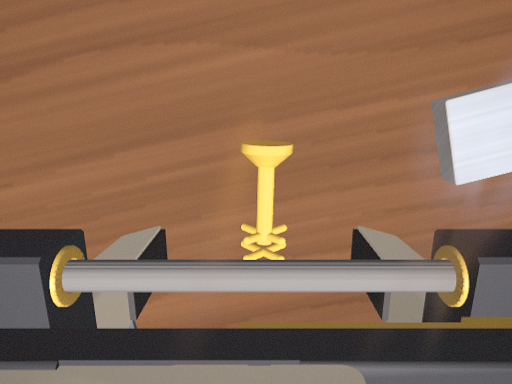

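```bash
python3 - <<'E'
from h import *
c=capture("wrist")
for p in((266,172),(264,228)): print(p,onz(c,p,18),totool(onz(c,p,18)))
E
```

```text
(266, 172) [449.10954664 155.2113192   18.        ] [ 21.7794797    4.51019523 257.43587128]
(264, 228) [489.89691705 145.09694472  18.        ] [-20.22251986   3.19030168 257.44422872]
```

The wrist view shows the sprue centred at px (265,200), with the button at (266,150) and the stubs at (264,243). The trunk's free span is centred on the tool to within 1 mm along and 4 mm across. I'll descend and grip.

```bash
python3 -m inch '[[0.002,0.004,0.03,0,1],[0.002,0.004,0.06,0,1],[0.002,0.004,0.085,0,1],[0.002,0.004,0.093,0,1],[0.002,0.004,0.093,0,1],[0.002,0.004,0.093,0,0],[0.002,0.004,0.093,0,0],[0.002,0.004,0.093,0,0]]';python3 -m inch '[[0,0,0,0,0],[0,0,0,0,0],[0,0,0,0,0],[0,0,0,0,0],[0,0,0,0,0],[0,0,0,0,0],[0,0,0,0,0],[0,0,0,0,0]]';python3 -m inch '[[0,0,0,0,0],[0,0,0,0,0],[0,0,0,0,0],[0,0,-0.03,0,0],[0,0,-0.07,0,0],[0,0,-0.11,0,0],[0,0,-0.15,0,0],[0,0,-0.15,0,0]]'
python3 - <<'E'
from h import *
s=get_obs();print(totool([570,-185,332]),s["tcp_rot"])
E
```

```text
time: 16.03
tool_pos: [468.7, 151.1, 183.8]
tcp_rot: [3.14, 0.003, 2.933]
contact_force: [-0.1, -0.7, -0.6]
grip_width: 76.2
finger_force: 0.0
time: 16.7
tool_pos: [468.1, 151.0, 182.3]
tcp_rot: [3.142, -0.0, 2.933]
contact_force: [0.3, 0.3, -0.0]
grip_width: 22.8
finger_force: 0.0
time: 17.37
tool_pos: [469.6, 151.3, 339.6]
tcp_rot: [3.137, 0.012, 2.933]
contact_force: [1.9, 0.8, -1.0]
grip_width: 10.7
finger_force: 30.0
[-167.75202918 -308.28175159    8.16870347] [3.1367244  0.01238911 2.93297861]
```

```bash
python3 -m inch '[[-0.02,-0.037,0.0,0.12,0],[-0.04,-0.074,0,0.25,0],[-0.06,-0.11,0,0.37,0],[-0.08,-0.147,0,0.5,0],[-0.1,-0.184,0,0.62,0],[-0.12,-0.22,0,0.74,0],[-0.14,-0.257,0,0.86,0],[-0.158,-0.29,0,0.98,0]]'
python3 - <<'E'
from h import *
s=get_obs();print(s["tool_pos"],s["grip_width"],totool([573,-185,330]),s["tcp_rot"][2]-1.57)
E
```

```text
time: 18.03
tool_pos: [562.6, -167.9, 331.5]
tcp_rot: [-3.141, -0.001, 1.946]
contact_force: [1.2, -1.2, -0.2]
grip_width: 11.0
finger_force: 29.9
[ 562.60078502 -167.92272984  331.50878972] 10.952672217656206 [-19.70200579   3.41293735   1.49535993] 0.3762809146708237
```

```bash
python3 -m inch '[[-0.02,0.003,0,0.12,0],[-0.02,0.003,0,0.25,0],[-0.02,0.003,0,0.375,0],[-0.02,0.003,0,0.375,0],[-0.02,0.003,0.03,0.375,0],[-0.02,0.003,0.06,0.375,0],[-0.02,0.003,0.06,0.375,0]]'; python3 -m inch '[[0,0,0.01,0,0],[0,0,0.013,0,0],[0,0,0.013,0,0.4],[0,0,0.013,0,0.4],[0,0,0.013,0,0.4],[0,0,0.013,0,0.4],[0,0,0.013,0,0.4]]';python3 -m inch '[[0,0,0,0,0.4],[0,0,-0.03,0,0.4],[0,0,-0.07,0,0.4],[0,0,-0.1,0,0.4],[0.03,0,-0.13,0,0],[0.07,0,-0.16,0,0],[0.11,0,-0.18,0,0],[0.15,0,-0.2,0,0]]'
python3 - <<'E'
from h import *
s=get_obs();print(s["tool_pos"],s["tcp_rot"])
c=capture("side");t=capture("top")
for n in("lid_edge","lid_hinge"):
    rs=[]
    for k in(c,t):
        r=tip_of(k,n)
        if r: print(n,r[0]);rs.append(ray(k,r[0]["centre"]))
    if len(rs)>1: print(tri(rs))
cv2.imwrite("pics/p3.png",cv2.cvtColor(np.hstack([cv2.resize(c["color"][130:310,180:380],(400,360)),cv2.resize(t["color"][110:290,270:470],(400,360))]),cv2.COLOR_RGB2BGR))
E
```

```text
time: 18.62
tool_pos: [570.9, -181.8, 266.5]
tcp_rot: [-3.132, -0.005, 1.582]
contact_force: [-2.6, 0.2, -1.8]
grip_width: 11.1
finger_force: 30.0
time: 19.2
tool_pos: [572.9, -183.0, 260.2]
tcp_rot: [3.14, 0.001, 1.578]
contact_force: [0.7, 0.0, 0.1]
grip_width: 35.8
finger_force: 0.0
time: 19.87
tool_pos: [571.4, -45.4, 454.4]
tcp_rot: [3.14, 0.0, 1.577]
contact_force: [1.0, 0.1, -0.2]
grip_width: 14.9
finger_force: 0.0
[571.35274909 -45.35519293 454.43895317] [3.13982599e+00 2.59743166e-04 1.57652830e+00]
lid_edge {'centre': [328.4, 185.8], 'conf': 0.58}
lid_edge {'centre': [403.9, 214.1], 'conf': 0.63}
(array([ 550.78416219, -260.01709032,  285.14436342]), [np.float64(4.56878543086561), np.float64(4.568785430865627)])
lid_hinge {'centre': [329.2, 264.3], 'conf': 0.78}
lid_hinge {'centre': [387.6, 216.7], 'conf': 0.65}
(array([ 544.66907632, -294.59305277,  118.18462417]), [np.float64(4.022309994406119), np.float64(4.022309994406041)])
```

View pics/p3.png

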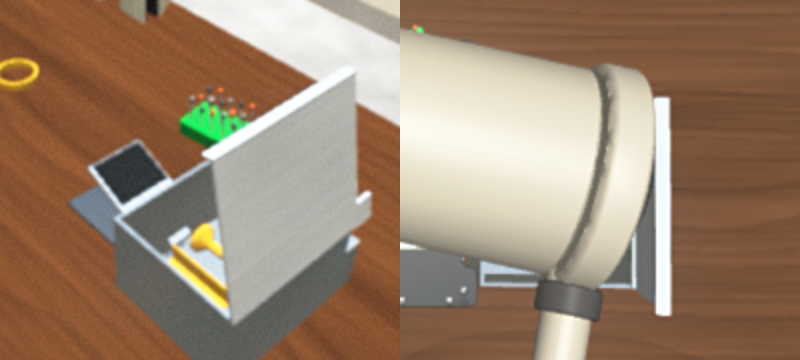

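The side view shows both scraps in the box, with the channel at crop px (200,275) and the sprue button at (205,237), both below the rim. The lid stands at about 1.35 rad. Next I'll go over and behind the lid and push it down from its outer face.

```bash
python3 -m inch '[[0,0,-0.03,0,0],[-0.04,-0.01,-0.045,0,0],[-0.08,-0.02,-0.045,0,0],[-0.12,-0.02,-0.045,0,0],[-0.16,-0.02,-0.045,0,0],[-0.2,-0.02,-0.045,0,0],[-0.24,-0.02,-0.045,0,0],[-0.27,-0.02,-0.045,0,0]]'; python3 -m inch '[[0,0,0,0,0],[0,0,0,0,0],[0,0,0,0,0]]'
```

```text
time: 20.83
tool_pos: [552.4, -321.6, 495.7]
tcp_rot: [-3.139, -0.001, 1.574]
contact_force: [0.8, 0.1, -0.0]
grip_width: 0.6
finger_force: 0.0
time: 21.08
tool_pos: [553.3, -317.5, 496.3]
tcp_rot: [-3.14, -0.002, 1.576]
contact_force: [0.5, 0.4, -1.6]
grip_width: 0.8
finger_force: 0.0
```

```bash
python3 -m inch '[[0,0,0.03,0,0],[0,0,0.06,0,0],[0.01,0,0.06,0,0],[0.02,0,0.06,0,0],[0.03,0,0.06,0,0],[0.04,0,0.06,0,0],[0.05,0,0.06,0,0],[0.05,0,0.06,0,0]]'
python3 - <<'E'
from h import *
print([np.round(totool([551,y-10,z+178]),0)[[0,2]] for y,z in((-227,247),(-201,231),(-179,211),(-162,186),(-150,159),(-144,137),(-142,120))])
c=capture("side");print(tip_of(c,"lid_edge")[:1])
E
```

```text
time: 21.75
tool_pos: [553.6, -264.0, 439.4]
tcp_rot: [3.139, 0.001, 1.58]
contact_force: [-0.2, -0.2, -0.5]
grip_width: 0.6
finger_force: 0.0
[array([27., 14.]), array([53., 30.]), array([75., 50.]), array([92., 75.]), array([104., 102.]), array([110., 124.]), array([112., 141.])]
[{'centre': [322.5, 189.1], 'conf': 0.91}]
```

```bash
python3 -m inch '[[0.013,0,0.006,0,0],[0.027,0,0.014,0,0],[0.04,0,0.021,0,0],[0.053,0,0.03,0,0],[0.064,0,0.04,0,0],[0.075,0,0.05,0,0],[0.075,0,0.05,0,0]]'
python3 - <<'E'
from h import *
s=get_obs();print(s["contact_force"])
print([np.round(totool([551,y-10,z+178]),0)[[0,2]] for y,z in((-162,186),(-150,159),(-144,137),(-142,122))])
rs=[]
for n in("side","top"):
  c=capture(n);k=tip_of(c,"lid_edge")[:1];print(k)
  if k: rs.append(ray(c,k[0]["centre"]))
if len(rs)>1: print(tri(rs))
E
```

```text
time: 22.43
tool_pos: [552.6, -190.3, 385.9]
tcp_rot: [-3.139, -0.002, 1.579]
contact_force: [-0.2, 0.0, -0.1]
grip_width: 0.6
finger_force: 0.0
[-0.24078825  0.01376311 -0.09569242]
[array([18., 22.]), array([30., 49.]), array([36., 71.]), array([38., 86.])]
[{'centre': [282.8, 186.4], 'conf': 0.82}]
[{'centre': [337.3, 214.5], 'conf': 0.83}]
(array([ 548.22983673, -158.56790191,  225.57217203]), [np.float64(3.813128836666056), np.float64(3.813128836666146)])
```

The lid is following, at about 0.7 rad now. Continuing.

```bash
python3 -m inch '[[0.009,0,0.011,0,0],[0.018,0,0.022,0,0],[0.024,0,0.035,0,0],[0.03,0,0.049,0,0],[0.033,0,0.06,0,0],[0.036,0,0.071,0,0],[0.038,0,0.084,0,0],[0.038,0,0.084,0,0]]';python3 -m inch '[[0,0,0.003,0,0],[0,0,0.006,0,0],[0,0,0.006,0,0]]'
```

```text
time: 23.3
tool_pos: [552.2, -153.8, 301.8]
tcp_rot: [-3.139, -0.001, 1.577]
contact_force: [-0.2, 0.1, -0.7]
grip_width: 0.6
finger_force: 0.0
time: 23.55
tool_pos: [552.7, -154.0, 297.9]
tcp_rot: [3.141, 0.0, 1.577]
contact_force: [0.1, 0.2, -0.0]
grip_width: 0.1
finger_force: 0.0
```

```bash
python3 -m inch '[[0,0,0.002,0,0],[0,0,0.004,0,0],[0,0,0.004,0,0]]'
```

```text
time: 23.8
tool_pos: [552.7, -153.7, 294.3]
tcp_rot: [3.14, 0.001, 1.578]
contact_force: [-0.4, -0.8, 1.9]
grip_width: 0.4
finger_force: 0.8
```

```bash
python3 -m inch '[[0,0,0.002,0,0],[0,0,0.003,0,0],[0,0,0.003,0,0]]';python3 -m inch '[[0,0,0.001,0,0],[0,0,0.002,0,0],[0,0,0.002,0,0]]'
```

```text
time: 24.05
tool_pos: [552.6, -153.6, 293.8]
tcp_rot: [3.139, 0.002, 1.578]
contact_force: [-6.3, 0.9, 20.0]
grip_width: 0.1
finger_force: 10.1
time: 24.3
tool_pos: [552.5, -153.5, 293.4]
tcp_rot: [3.138, 0.002, 1.578]
contact_force: [-10.8, 3.2, 30.9]
grip_width: 0.8
finger_force: 15.8
```

Hard contact at tip z of about 116 mm means the lid is on its seat. I'll retreat straight up and check.

```bash
python3 -m inch '[[0,0,-0.01,0,0],[0,0,-0.03,0,0],[0,0,-0.06,0,0],[0,0,-0.1,0,0],[0.03,0,-0.14,0,0],[0.07,-0.03,-0.14,0,0],[0.11,-0.06,-0.14,0,0],[0.14,-0.09,-0.14,0,0]]';python3 -m inch '[[0.04,0,0,0,0],[0.08,0,0,0,0],[0.12,0,0,0,0],[0.16,0,0,0,0],[0.16,0,0,0,0]]'
python3 - <<'E'
from h import *
s=capture("side");t=capture("top");rs=[]
for c in(s,t):
  k=tip_of(c,"lid_edge")[:1];print(k)
  if k: rs.append(ray(c,k[0]["centre"]))
if len(rs)>1: print(tri(rs))
cv2.imwrite("pics/p4.png",cv2.cvtColor(np.hstack([cv2.resize(s["color"][130:310,130:330],(400,360)),cv2.resize(t["color"][110:290,200:400],(400,360))]),cv2.COLOR_RGB2BGR))
print(get_obs()["contact_force"])
for n in "bangle bench_block bur_stand".split():
  for c in(s,t):
    print(n,[(np.round(q["centre"],0),round(q["conf"],2)) for q in tip_of(c,n)[:1]])
E
```

```text
time: 24.97
tool_pos: [475.4, -28.9, 429.0]
tcp_rot: [3.139, -0.0, 1.577]
contact_force: [-0.4, -0.1, -0.5]
grip_width: 0.7
finger_force: 0.0
time: 25.38
tool_pos: [474.1, 135.4, 428.6]
tcp_rot: [3.141, -0.003, 1.584]
contact_force: [-1.1, -0.3, 0.3]
grip_width: 0.4
finger_force: 0.0
[{'centre': [269.9, 218.6], 'conf': 0.98}]
[{'centre': [309.0, 213.7], 'conf': 0.8}]
(array([ 549.95871033, -122.89867464,  112.9317853 ]), [np.float64(4.942284546431731), np.float64(4.942284546431908)])
[ 0.11085842 -0.46141409  0.11246741]
bangle [(array([272., 218.]), 0.74)]
bangle [(array([142., 192.]), 0.78)]
bench_block [(array([144., 181.]), 0.97)]
bench_block [(array([135., 250.]), 0.41)]
bur_stand [(array([291., 197.]), 0.95)]
bur_stand [(array([265., 144.]), 0.75)]
```

View pics/p4.png

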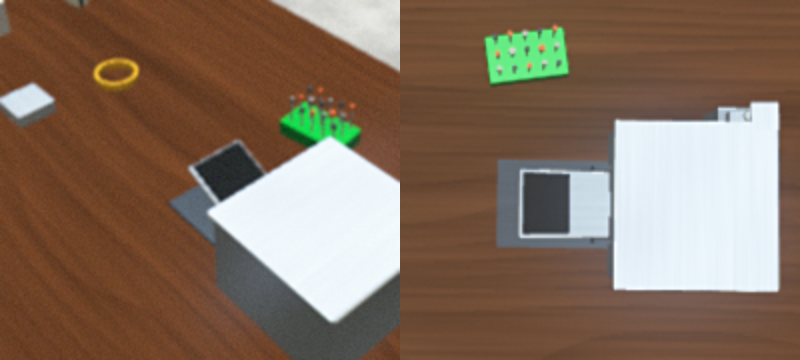

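The lid is flat and shut with its edge at z of about 113, the pedal is up, and the bangle, block and bur stand haven't moved. The arm is clear, so I'll hand the job in.

```bash
python3 -c "from plant import *;print(close_job())"
```

```text
the job is handed in; nothing more can be done
None
```

The job is handed in: I pressed the pedal to its stop and let it come back up, put both brass scraps in the box and pushed the lid fully shut, all in about 25 s, with the bangle, bench block and bur stand left in place.

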